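# Strip the spindle moulder's tool pack and put its parts away

## Robot

A 6-joint arm with a two-finger parallel gripper is mounted at the origin on the work surface. World frame = base frame: x ahead of the robot, y to its left, z up, the work surface at z = 0. Lengths are in m, angles in rad, forces in N, time in s.
With the tool pointing down it reaches from about 0.25 to 0.725 m from the base axis. Payload 4 kg.
Tool frame: the origin (TCP) lies at the centre of the arm's flange, where the gripper is bolted on; the fingertips stand r.tip_reach ahead of it and the grasp point (between the pads) lies 155 mm ahead of it (r.tip_reach is the distance from the TCP to the fingertips, in m); z points along the fingers, y is the line along which they close (so a half turn about z gives the same grasp; the last joint's range is limited). The gripper opens to 85 mm and grips with 20 to 120 N. Pads are 22 mm wide; open, the fingers measure 114 mm over their backs; the gripper's body (76 mm by 85 mm) begins 54 mm behind the grasp point. The pads swing forward as they close: fully open they stand 13 mm farther back than shut.
Start: joints at [1.302, 0.241, 0.005, 1.335, 0, 1.571], TCP at [0.133, 0.482, 0.405] pointing down, gripper open.
Joint ranges: [-2.72, 2.72], [-1.05, 1.87], [-1.09, 1.28], [-1.99, 2.15], [-1.42, 1.44], [-3.14, 3.14]. Speed limits (rad/s): [2.79, 2.79, 3.14, 3.14, 3.14, 3.14].

## Interface

Orientations are given as a 3x3 rotation matrix whose columns are the frame's x, y, z axes.
In Python, from rig import r, snapshot gives the robot as it stands. The module is installed in compiled form; this text tells all that it offers.
- The arm moves only by the tool send_rows, never from a script. Its argument "increments" is a list of rows, each a list of 5 numbers: the closure, from -1 (fully open) to 1 (shut), then the shift along the tool's x, y, z in units of 0.25 m (1.0 is 0.25 m), then the turn about the tool's z in units of 30 degrees (1.0 is 30 degrees). A call has 1 to 20 rows; each row is the pose to reach, as a shift and turn from the pose commanded when the call began, along the tool's axes at that moment; what a row does not reach only later rows make up. A row lasts 1/8 s, in which the tool goes at most 62.5 mm and 10.7 degrees, less where a joint would pass 70% of its speed; a pose out of reach is approached as far as the arm can. A call with a number of a shift or a turn outside -1 to 1 is refused whole. A call with a gripper value outside its range is refused whole. The fingers move at their own pace and stop on an object; "newtons" is the grip in N (left out, the last holds). Time passes only in rows, so rows that repeat a pose let the fingers close. It gives the time, the measured TCP pose, the force, the opening and the grip force at its end, in the units of the state.
- r.get_state(): the state, without advancing time (a new reading comes with each control period).
- snapshot(name): name is "scene" or "top" or "wrist"; returns a dict with "pixels" (400x640x3 uint8, blue, green, red), "range_z" (400x640 float32, m along the optical axis (not along the pixel's ray), 0 where there is no reading), "fx", "fy", "cx", "cy" (pixels), "eye" and "orientation" of the camera in the world. Camera axes: x right, y down, z forward; pixel columns grow to the right and rows downward; lengths in m; the calibration is good to about 2 mm. A picture is of the moment at which its call begins.
- r.hand_in(): hands the job in; it is judged then, once.
The state is a dict: "clock": time; "qpos": joint angles; "dq": joint speeds; "tau": joint torques, N m; "tcp_pos": TCP position; "eef_rot": TCP orientation; "contact_force": force on the tool from outside, world axes, zero at the start; "wrist_torque": the same for the moment, N m; "width": finger opening in m; "grasp_force": force on a finger pad.
Only numpy, scipy, OpenCV 4.12 (cv2) and the standard library are available. Lean on these libraries where they do the work, as an engineer would, in place of code of your own. Each camera call takes 0.05 s, during which the arm holds its last target. There are 200 camera calls.

## Task

The moulding job is finished: strip the tool pack on the green stand and put each part away, lying flat. The black nut goes in the round steel parts bowl, the brass spacer ring on the dowel of the wooden ring rack, the steel guide bearing on the stub in the blue box, and the red cutter head in its black case with the yellow foam. The cutter's carbide edges are brittle, so set it down gently and do not drop it.

Things in the scene. Friction and masses are not known exactly. Their poses are not given: they have to be found in the camera images.
- nut: Top of the pack: round black slotted spindle nut, already unscrewed, so it just lifts off. 42 mm across, 20 mm high, 30 mm plain bore, about 0.12 kg. Origin: centre of its underside, z up along the bore.
- ring: Second in the pack: brass spacer ring, 53 mm across, 18 mm high, 30 mm bore, about 0.14 kg. Origin: centre of its underside, z up along the bore.
- bearing: Third in the pack: bright steel guide bearing (a plain thick ring with a blue seal on top), 64 mm across, 18 mm high, 30 mm bore, about 0.25 kg. Origin: centre of its underside, z up along the bore.
- cutter: Bottom of the pack: red cutter head with four carbide edges. Disc 103 mm across over the edges and 26 mm high; on it a red hub 50 mm across and 18 mm high, by which it is gripped (44 mm high in all); 30 mm bore through it; about 0.55 kg. Origin: centre of its underside, z up along the bore.
- stand: Fixed stand that carries the pack: green round foot 110 mm across, 10 mm high; on it a seat 56 mm across, its top 20 mm above the origin; an upright post 22 mm across through all bores (4 mm play all round), its top 105 mm above the origin. Undersides in the pack above the stand's origin: cutter 20, bearing 64, ring 82, nut 100 mm. Origin: centre of its underside.
- bowl: The nut's place: round steel magnetic parts bowl, held to the table, 148 mm across the rim, 24 mm high; flat inner floor 3 mm above the origin and about 128 mm across. Origin: centre of its underside.
- rack: The ring's place: wooden ring rack, fixed. Base 112 x 112 x 18 mm, with two thin steel rings 60 mm across that stay on it; their top, 28 mm above the origin, is where the brass ring lies. Upright wooden dowel in the middle, 14 mm across, its tapered top 56 mm above the origin. Origin: centre of its underside.
- box: The bearing's place: open blue plastic box, fixed, 136 x 136 mm outside, walls 3 mm thick and 16 mm high. In its middle a round grey felt seat 76 mm across, its top 10 mm above the origin, and in the middle of that an upright blue stub 14 mm across, its tapered top 25 mm above the origin. Origin: centre of its underside; x and y square to the walls.
- case: The cutter's place: open black plastic case, fixed, 136 x 136 mm outside, walls 4 mm thick and 26 mm high (128 x 128 mm inside), with a hard yellow foam floor whose top is 8 mm above the origin. Origin: centre of its underside; x and y square to the walls.
There are look-alikes about, which are no part of the job. What is shaped like the ring but purple is not meant.

How it is judged:
At the end, for the whole second after the job is handed in: Flat and at rest: nut on the bowl floor (within 48 mm of its centre), ring on the rack round the dowel and bearing on the felt round the stub (within 12 mm), cutter on the foam in its case (within 19 mm along each wall); heights within 4 mm, tilt under 0.12 rad (z of nut in the frame of bowl between -0.001 and 0.007 m and angle between each of nut, ring, bearing, cutter's own z axis and vertical below 0.12 rad and linear speed of each of nut, ring, bearing, cutter below 0.02 m/s and angular speed of each of nut, ring, bearing, cutter below 0.2 rad/s and horizontal distance between nut and bowl below 0.048 m and z of ring in the frame of rack between 0.024 and 0.032 m and horizontal distance between ring and rack below 0.012 m and z of bearing in the frame of box between 0.006 and 0.014 m and horizontal distance between bearing and box below 0.012 m and z of cutter in the frame of case between 0.004 and 0.012 m and x of cutter in the frame of case between -0.019 and 0.019 m and y of cutter in the frame of case between -0.019 and 0.019 m); the robot touches nothing.
It fails at once if the cutter head was dropped (falling faster than 0.45 m/s with no finger on it, about 10 mm of free fall) (contact force between the fingers and cutter below 0.2 N and linear speed of cutter above 0.45 m/s).
It also fails if it takes over 128 s, if anything falls off the work surface, if the arm or the gripper's body presses on something with over 40 N, if the wrist force passes 120 N, or if a joint passes its speed limit or range.

## Working session

There is one attempt and no reset: what is moved stays moved. The work goes in short steps, Python scripts to look and compute and a tool call to move; the robot and the scene stay as the last step left them, time stands still between calls to the robot, and variables do not carry over. Pictures are saved under pics/ and viewed, at most 15 in all, crops included, and the job is handed in when it is done.

Besides the shell and the picture viewer there is one more tool, called after "Call:" as name(argument=value, ...), one argument or row to a line, values as JSON. send_rows: Moves the arm, as the interface text tells. Shifts and turns lie within -1 to 1; 1 stands for 0.25 m of shift or 30 degrees of turn. Its arguments: {"type":"object","properties":{"increments":{"type":"array","items":{"type":"array","items":{"type":"number","minimum":-1,"maximum":1}}},"newtons":{"type":"number"}},"required":["increments"]}

```bash
mkdir -p pics; cat > h.py <<'E'
import numpy as np, cv2
from rig import r, snapshot
def pts(s):
    v,u=np.mgrid[0:400,0:640]; z=s["range_z"]
    p=np.stack([(u-s["cx"])/s["fx"]*z,(v-s["cy"])/s["fy"]*z,z],-1)
    return p@np.array(s["orientation"]).T+np.array(s["eye"])
def ray(s,u,v,h):
    d=np.array(s["orientation"])@np.array([(u-s["cx"])/s["fx"],(v-s["cy"])/s["fy"],1]); e=np.array(s["eye"])
    return e+d*(h-e[2])/d[2]
E
python3 - <<'E'
from h import *
for n in("top","scene"):
    s=snapshot(n); cv2.imwrite(f"pics/{n}0.png",s["pixels"]); np.savez(f"{n}0.npz",**s); print(n,s["eye"],s["orientation"],s["fx"])
st=r.get_state(); print(st,r.tip_reach)
E
```

```text
top [ 0.30559758 -0.05947327  1.3845672 ] [[-0.03992973 -0.9774779   0.2072259 ]
 [-0.99919822  0.03966785 -0.0054205 ]
 [-0.00292179 -0.20727619 -0.9782781 ]] 437.4195504816211
scene [ 1.05841171 -0.4916987   1.00253425] [[ 0.65241151  0.62365019 -0.43060383]
 [ 0.75772862 -0.52600058  0.38622627]
 [ 0.01437222 -0.57825931 -0.81572643]] 480.56165985650466
{'clock': 0.1, 'qpos': array([ 1.30200895e+00,  2.41328794e-01,  3.87323364e-03,  1.33521949e+00,
       -8.62163622e-06,  1.57082880e+00]), 'dq': array([ 8.89265663e-04,  8.52464665e-04,  2.71493828e-03, -2.07066429e-03,
        9.02984032e-05, -3.18676907e-04]), 'tau': array([ 1.60578943e-04, -3.73136687e+01,  2.53010094e+01,  1.08460177e-02,
        8.80428701e-06,  4.04560566e-06]), 'tcp_pos': array([0.13271841, 0.48181438, 0.40391155]), 'eef_rot': array([[-9.64085014e-01,  2.65593384e-01, -4.90606637e-04],
       [ 2.65593837e-01,  9.64083308e-01, -1.81355532e-03],
       [-8.68262717e-06, -1.87872361e-03, -9.99998235e-01]]), 'contact_force': array([-0.4329293 ,  0.71005352, -0.31290944]), 'wrist_torque': array([ 0.01920856,  0.01847856, -0.02754949]), 'grasp_force': 0.0, 'width': 0.08574488857220039} 0.1734
```

View pics/top0.png

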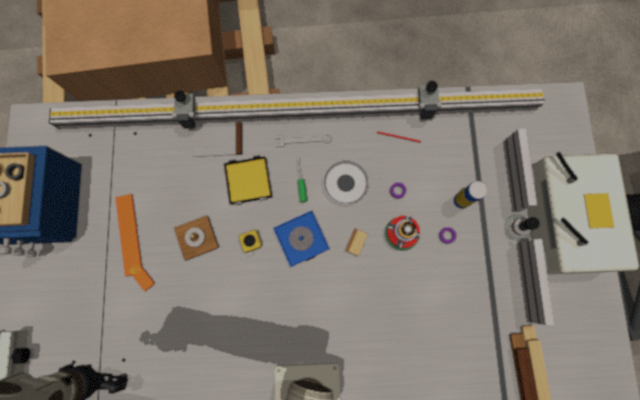

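View pics/scene0.png

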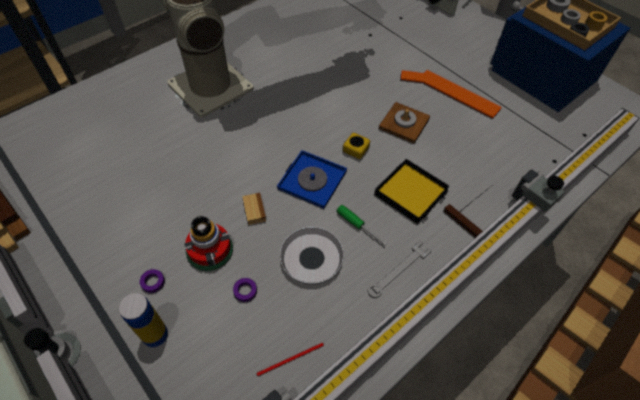

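Top view: the pack is at (403,232), with the bowl at (346,183), the rack at (196,237), the box at (302,239) and the case at (248,180). The look-alikes are purple rings at (398,190) and (447,235), and I'll leave them alone. The brass ring is the one in the pack.

```bash
cat > m.py <<'E'
from h import *
out={}
for n,ob in(("top",dict(case=(248,180),box=(302,239),rack=(196,237),bowl=(346,183),pack=(403,232))),("scene",dict(case=(412,190),box=(313,179),rack=(405,121),bowl=(312,257),pack=(207,243)))):
    s=snapshot(n); P=pts(s); hsv=cv2.cvtColor(s["pixels"],cv2.COLOR_BGR2HSV); H,S,V=cv2.split(hsv)
    for k,(u,v) in ob.items():
        w=np.zeros(H.shape,np.uint8); cv2.circle(w,(u,v),45,1,-1)
        m={"case":(H>20)&(H<35)&(S>150)&(V>100),"box":(H>100)&(H<125)&(S>120),"rack":(H>4)&(H<22)&(S>90),
           "bowl":(P[...,2]>.012)&(P[...,2]<.05),"pack":((H<6)|(H>174))&(S>150)}[k]&(w>0)
        m=cv2.morphologyEx(m.astype(np.uint8),cv2.MORPH_OPEN,np.ones((3,3),np.uint8))
        cs,_=cv2.findContours(m,cv2.RETR_EXTERNAL,cv2.CHAIN_APPROX_NONE)
        if not cs: print(n,k,"none"); continue
        c=min(cs,key=lambda c:-cv2.contourArea(c))
        h=dict(case=.008,box=.016,rack=.018,bowl=.024,pack=.046)[k]
        X=np.array([ray(s,a,b,h)[:2] for a,b in c[:,0]],np.float32)
        rc=cv2.minAreaRect(X*1000); cc=cv2.minEnclosingCircle(X*1000)
        print(n,k,"rect",np.round(rc[0]),np.round(rc[1]),round(rc[2],1),"circ",np.round(cc[0]),round(cc[1]))
        q=P[w>0]; q=q[np.linalg.norm(q[:,:2]-np.array(rc[0])/1000,axis=1)<.06]
        print("   zq",np.round(np.percentile(q[:,2],[2,10,50,90,98,99.8]),4))
        if k=="pack":
            t=P[(w>0)&(P[...,2]>.112)]; print("  nut top pts",len(t),np.round((t.min(0)+t.max(0))/2,4),np.round(np.ptp(t,axis=0),4),t.mean(0))
            t=P[(w>0)&(P[...,2]>.040)&(P[...,2]<.05)]; print("  disc",len(t),np.round((t.min(0)+t.max(0))/2,4),np.round(np.ptp(t,axis=0),4))
            i=s["pixels"][v-50:v+50,u-65:u+65]; cv2.imwrite(f"pics/pack_{n}.png",cv2.resize(i,None,fx=6,fy=6,interpolation=2))
E
python3 m.py; python3 -c "
import cv2,numpy as np
a=cv2.imread('pics/pack_top.png');b=cv2.imread('pics/pack_scene.png');cv2.imwrite('pics/pk.png',cv2.resize(np.hstack([a[:,150:-150],b[:,150:-150]]),(800,500)))"
```

```text
top case rect [670. 171.] [127. 129.] 8.1 circ [670. 170.] 86
   zq [0.0002 0.0025 0.0066 0.0102 0.0121 0.0145]
top box rect [471.   3.] [133. 131.] 22.6 circ [471.   4.] 89
   zq [-0.0041 -0.0011  0.0042  0.0109  0.0141  0.0259]
top rack rect [487. 333.] [110. 110.] 19.3 circ [487. 332.] 74
   zq [-0.0027  0.0119  0.0175  0.027   0.0338  0.0538]
top bowl rect [627. -10.] [47. 12.] 6.1 circ [628. -12.] 24
   zq [-0.0066 -0.0044 -0.0007  0.0183  0.0248  0.0289]
top pack rect [ 462. -278.] [46. 22.] 22.5 circ [ 462. -278.] 23
   zq [-0.0062 -0.0034  0.0274  0.102   0.1198  0.1243]
  nut top pts 118 [ 0.4016 -0.1973  0.7484] [0.192  0.2757 1.2724] [ 0.43835261 -0.25656379  0.40815373]
  disc 423 [ 0.4782 -0.3154  0.045 ] [0.0991 0.0982 0.0098]
scene case rect [667. 175.] [122. 115.] 7.6 circ [668. 176.] 80
   zq [0.0038 0.0054 0.0081 0.0109 0.0182 0.0271]
scene box rect [477.  -0.] [139. 142.] 22.5 circ [478.  -1.] 96
   zq [-0.0011  0.0009  0.0051  0.0115  0.0143  0.0252]
scene rack rect [493. 329.] [112. 122.] 18.9 circ [494. 329.] 77
   zq [-0.0018  0.0067  0.0184  0.0286  0.0445  0.0563]
scene bowl rect [ 621. -124.] [144.  69.] 50.8 circ [ 643. -141.] 72
   zq [-0.0014  0.0005  0.0035  0.0163  0.0235  0.0257]
scene pack rect [ 510. -329.] [96. 56.] 65.7 circ [ 494. -321.] 48
   zq [-0.0033 -0.0014  0.0423  0.1033  0.1198  0.1225]
  nut top pts 201 [ 0.7571 -0.3942  0.5573] [0.6027 0.1951 0.8904] [ 0.53798354 -0.33529874  0.20613433]
  disc 730 [ 0.4836 -0.317   0.0451] [0.094  0.0989 0.0097]
```

View pics/pk.png

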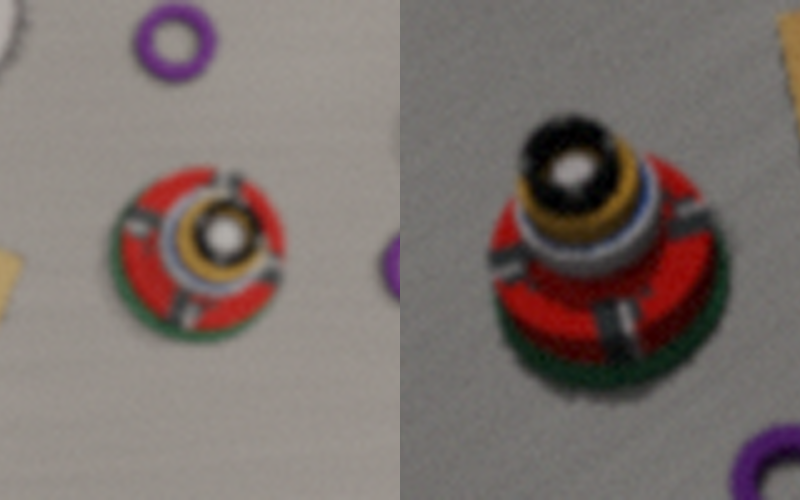

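The enlarged crop confirms the pack: black nut, brass ring, steel/blue bearing and red cutter on the green foot. The two purple rings are decoys. I'll move over, turning the tool axes to line up with the world.

Call:
send_rows(
  increments=[
    [-1,-0.84,-0.52,0,1],
    [-1,-0.84,-0.52,0,1],
    [-1,-0.84,-0.52,0,1],
    [-1,-0.84,-0.52,0,1],
    [-1,-0.84,-0.52,0,1],
    [-1,-0.84,-0.52,0,1],
  ],
  newtons=40,
)

```text
clock: 0.95
tcp_pos: [0.3008, 0.3009, 0.4046]
eef_rot: [[-0.701, 0.713, -0.0], [0.713, 0.701, 0.0], [0.001, -0.0, -1.0]]
contact_force: [0.4, 0.3, -1.0]
width: 0.0854
grasp_force: 0.0
```

```bash
cat >> h.py <<'E'
def go(x,y,z,yaw=90):
    st=r.get_state(); R=np.array(st["eef_rot"]); p=np.array(st["tcp_pos"])
    d=R.T@(np.array([x,y,z])-p); a=np.degrees(np.arctan2(R[1,0],R[0,0]))
    print("t",round(st["clock"],2),"p",p.round(4),"units",(d/.25).round(3),"turn",round((a-yaw)/30,3))
E
python3 -c "
from h import *
go(.43,0,.40); go(.48,-.316,.40)"
```

```text
t 0.95 p [0.3008 0.3009 0.4046] units [-1.22  -0.476  0.018] turn 1.485
t 0.95 p [0.3008 0.3009 0.4046] units [-2.262 -1.22   0.018] turn 1.485
```

Call:
send_rows(
  increments=[
    [-1,-1,-0.4,0,1],
    [-1,-1,-0.4,0,1],
    [-1,-1,-0.4,0,1],
    [-1,-1,-0.4,0,1],
    [-1,-1,-0.4,0,1],
    [-1,-1,-0.4,0,1],
  ],
)

```text
clock: 1.7
tcp_pos: [0.4054, 0.0531, 0.4045]
eef_rot: [[-0.252, 0.968, -0.0], [0.968, 0.252, 0.0], [0.001, -0.0, -1.0]]
contact_force: [-0.5, 0.3, -0.2]
width: 0.0854
grasp_force: 0.0
```

```bash
python3 -c "
from h import *
go(.45,-.22,.40)"
```

```text
t 1.7 p [0.4054 0.0531 0.4045] units [-1.102 -0.102  0.018] turn 0.486
```

Call:
send_rows(
  increments=[
    [-1,-1,0,0,0.486],
    [-1,-1,0,0,0.486],
    [-1,-1,0,0,0.486],
    [-1,-1,0,0,0.486],
    [-1,-1,0,0,0.486],
    [-1,-1,0,0,0.486],
  ],
)

```text
clock: 2.45
tcp_pos: [0.4685, -0.1873, 0.4042]
eef_rot: [[-0.003, 1.0, -0.001], [1.0, 0.003, 0.001], [0.001, -0.001, -1.0]]
contact_force: [-0.5, 0.1, -0.1]
width: 0.0855
grasp_force: 0.0
```

```bash
python3 -c "
from h import *
go(.48,-.316,.40)
s=snapshot('wrist'); np.savez('w1.npz',**s); cv2.imwrite('pics/w1.png',s['pixels']); print(s['eye'],s['orientation'],s['fx'])
t=snapshot('scene'); np.savez('s1.npz',**t); cv2.imwrite('pics/s1.png',t['pixels'])"
```

```text
t 2.45 p [ 0.4685 -0.1873  0.4042] units [-0.515  0.045  0.016] turn 0.005
[ 0.46866747 -0.11560656  0.37370785] [[ 9.99992985e-01  3.66663710e-03 -7.65493147e-04]
 [ 3.31015898e-03 -9.60711822e-01 -2.77528085e-01]
 [-1.75301309e-03  2.77523604e-01 -9.60717220e-01]] 295.0887616377558
```

View pics/w1.png

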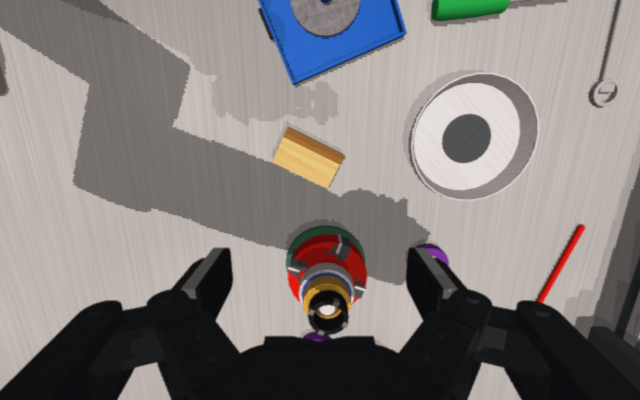

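The wrist view shows the pack between the open fingers at (325,290) and the bowl at (470,137). I'll fit the nut, disc and bowl from depth and colour.

```bash
python3 - <<'E'
from h import *
for f in("w1","s1","top0"):
    s=dict(np.load(f+".npz")); P=pts(s); hsv=cv2.cvtColor(s["pixels"],cv2.COLOR_BGR2HSV);H,S,V=cv2.split(hsv)
    def band(c,rad,a,b,extra=True):
        q=P[(np.linalg.norm(P[...,:2]-c,axis=-1)<rad)&(P[...,2]>a)&(P[...,2]<b)&extra]
        cc=cv2.minEnclosingCircle((q[:,:2]*1000).astype(np.float32)); return len(q),np.round(q.mean(0)*1000,1),np.round(cc[0],1),round(cc[1],1)
    c=np.array([.481,-.316])
    print(f,"nut",band(c,.04,.115,.125)); print("  post",band(c,.03,.09,.111));print("  disc",band(c,.07,.038,.05,((H<8)|(H>172))&(S>120)))
    print("  bowl",band(np.array([.64,-.136]),.1,.017,.035))
s=dict(np.load("s1.npz")); P=pts(s); m=(np.abs(P[...,0]-.4685)<.09)&(np.abs(P[...,1]+.187)<.06)&(P[...,2]>.15)&(P[...,2]<.4)
q=P[m]; print("finger low",np.sort(q[:,2])[:40:4].round(4))
for z in np.arange(.22,.30,.01):
    t=q[np.abs(q[:,2]-z)<.005]; print(round(z,3),len(t), t.min(0).round(3) if len(t) else"",t.max(0).round(3) if len(t) else "")
# wrist tips
s=dict(np.load("w1.npz")); P=pts(s)
for a in((240,60),):
    q=P[245:330,170:235].reshape(-1,3); q=q[q[:,2]>.2]; print("wtips",len(q),np.percentile(q,[0,5,50],axis=0).round(4))
E
```

```text
w1 nut (716, array([ 477.6, -313.1,  119.1]), array([ 477.6, -313.9]), 21.5)
  post (1163, array([ 477.6, -307.1,  101.7]), array([ 476.7, -312.9]), 26.4)
  disc (1662, array([ 479.2, -292. ,   45.6]), array([ 479. , -312.7]), 49.8)
  bowl (1799, array([ 671.1, -142.3,   21.7]), array([ 649.3, -144.9]), 74.1)
s1 nut (156, array([ 479.9, -318.5,  119. ]), array([ 479.8, -316.7]), 22.1)
  post (281, array([ 485.5, -318.7,  100.6]), array([ 479.5, -316.1]), 27.2)
  disc (564, array([ 498.2, -323.9,   45.4]), array([ 480.8, -316.7]), 50.2)
  bowl (346, array([ 636.3, -135.8,   21.7]), array([ 650.2, -147.7]), 74.7)
top0 nut (76, array([ 477.2, -315.6,  118.6]), array([ 477.3, -315.3]), 21.4)
  post (146, array([ 474.3, -310.1,  100.4]), array([ 476.1, -313.9]), 26.4)
  disc (278, array([ 472.8, -308. ,   44.5]), array([ 477.6, -314. ]), 49.4)
  bowl (166, array([ 658.8, -148.5,   21.5]), array([ 648.9, -145.8]), 74.0)
finger low [0.2431 0.2452 0.246  0.2469 0.2481 0.2488 0.2496 0.2506 0.2512 0.2522]
0.22 0  
0.23 0  
0.24 4 [ 0.425 -0.194  0.243] [ 0.518 -0.181  0.245]
0.25 49 [ 0.421 -0.2    0.245] [ 0.525 -0.179  0.255]
0.26 69 [ 0.42  -0.2    0.255] [ 0.526 -0.181  0.265]
0.27 55 [ 0.421 -0.201  0.265] [ 0.527 -0.183  0.274]
0.28 35 [ 0.418 -0.2    0.275] [ 0.522 -0.186  0.285]
0.29 45 [ 0.405 -0.203  0.286] [ 0.543 -0.178  0.295]
wtips 3865 [[ 0.4116 -0.1979  0.2436]
 [ 0.4149 -0.1929  0.2502]
 [ 0.4257 -0.1757  0.2754]]
```

Call:
send_rows(
  increments=[
    [-1,-0.51,0.038,0.1,0.005],
    [-1,-0.51,0.038,0.2,0.005],
    [-1,-0.51,0.038,0.2,0.005],
    [-1,-0.51,0.038,0.3,0.005],
    [-1,-0.51,0.038,0.4,0.005],
    [-1,-0.51,0.038,0.4,0.005],
    [-1,-0.51,0.038,0.46,0.005],
    [-1,-0.51,0.038,0.52,0.005],
    [-1,-0.51,0.038,0.52,0.005],
    [-1,-0.51,0.038,0.52,0.005],
    [0.2,-0.51,0.038,0.52,0.005],
    [1,-0.51,0.038,0.52,0.005],
    [1,-0.51,0.038,0.52,0.005],
    [1,-0.51,0.038,0.52,0.005],
    [1,-0.51,0.038,0.52,0.005],
    [1,-0.51,0.038,0.52,0.005],
    [1,-0.51,0.038,0.52,0.005],
  ],
  newtons=40,
)

```text
clock: 4.68
tcp_pos: [0.4777, -0.3169, 0.2754]
eef_rot: [[0.002, 1.0, 0.001], [1.0, -0.002, -0.001], [-0.001, 0.001, -1.0]]
contact_force: [-0.2, -0.3, 5.2]
width: 0.0405
grasp_force: 41.0
```

```bash
python3 -c "
from h import *
st=r.get_state();print(st['width'],st['grasp_force'],st['contact_force'],r.tip_reach);go(.6495,-.146,.34);go(.6495,-.146,.1985)"
```

```text
0.04050078435340309 40.966682340949774 [-0.15752221 -0.30330353  5.16679385] 0.1734
t 4.67 p [ 0.4777 -0.3169  0.2754] units [ 0.685  0.686 -0.258] turn -0.005
t 4.67 p [ 0.4777 -0.3169  0.2754] units [0.685 0.685 0.308] turn -0.005
```

Call:
send_rows(
  increments=[
    [1,0,0,-0.1,0],
    [1,0,0,-0.25,0],
    [1,0.3,0.3,-0.28,0],
    [1,0.685,0.685,-0.25,0],
    [1,0.685,0.685,-0.2,0],
    [1,0.685,0.685,-0.1,0],
    [1,0.685,0.685,0.05,0],
    [1,0.685,0.685,0.05,0],
  ],
)

```text
clock: 5.68
tcp_pos: [0.6476, -0.1444, 0.2567]
eef_rot: [[0.001, 1.0, -0.011], [1.0, -0.001, 0.002], [0.002, -0.011, -1.0]]
contact_force: [-1.0, 0.2, -2.0]
width: 0.04
grasp_force: 40.9
```

```bash
python3 -c "
from h import *
go(.6495,-.146,.18)
a=[snapshot(n)['pixels'] for n in('wrist','scene')]
cv2.imwrite('pics/n1.png',cv2.resize(np.hstack([a[0][100:,120:520],a[1][100:,100:500]]),(800,300)))"
```

```text
t 5.67 p [ 0.6476 -0.1444  0.2567] units [-0.007  0.011  0.307] turn -0.001
```

View pics/n1.png

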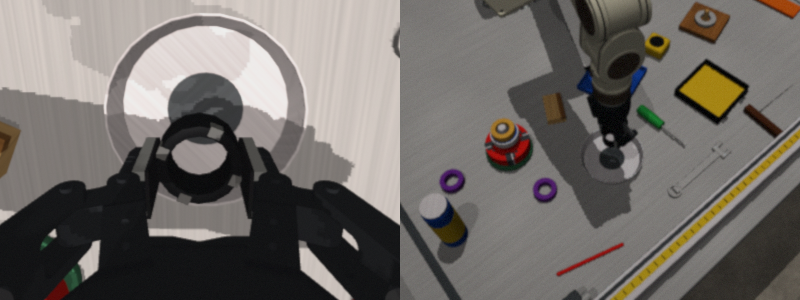

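The nut is held level and the brass ring is still on the stand. I'll lower the nut, release it and lift.

Call:
send_rows(
  increments=[
    [1,0,0.01,0.15,0],
    [1,0,0.01,0.25,0],
    [1,0,0.01,0.29,0],
    [1,0,0.01,0.305,0],
    [1,0,0.01,0.31,0],
    [1,0,0.01,0.31,0],
    [-0.4,0,0.01,0.31,0],
    [-0.4,0,0.01,0.31,0],
    [-0.4,0,0.01,0.31,0],
    [-0.4,0,0.01,0.31,0],
    [-0.4,0,0.01,0.15,0],
    [-1,0,0,-0.1,0],
    [-1,0,0,-0.3,0],
    [-1,-0.4,-0.4,-0.3,0],
    [-1,-0.68,-0.68,-0.3,0],
    [-1,-0.68,-0.68,-0.3,0],
    [-1,-0.68,-0.68,-0.3,0],
    [-1,-0.68,-0.68,-0.3,0],
  ],
)

```text
clock: 8.02
tcp_pos: [0.4762, -0.318, 0.3375]
eef_rot: [[0.008, 1.0, -0.001], [1.0, -0.008, -0.0], [-0.0, -0.001, -1.0]]
contact_force: [0.6, 0.5, -0.9]
width: 0.0853
grasp_force: 0.0
```

```bash
python3 - <<'E'
from h import *
s=snapshot("wrist"); t=snapshot("scene"); T=snapshot("top")
cv2.imwrite('pics/n2.png',np.hstack([s["pixels"][100:,120:520],t["pixels"][100:,100:500]]))
for s in(s,t,T):
    P=pts(s); hsv=cv2.cvtColor(s["pixels"],cv2.COLOR_BGR2HSV);H,S,V=cv2.split(hsv)
    def band(c,rad,a,b,extra=True):
        q=P[(np.linalg.norm(P[...,:2]-c,axis=-1)<rad)&(P[...,2]>a)&(P[...,2]<b)&extra]
        if len(q)<5: return
        cc=cv2.minEnclosingCircle((q[:,:2]*1000).astype(np.float32)); return len(q),np.round(q.mean(0)*1000,1),np.round(cc[0],1),round(cc[1],1)
    c=np.array([.478,-.315])
    print("ring",band(c,.05,.096,.103)); print(" bearing",band(c,.05,.076,.085)); print(" nut",band(np.array([.65,-.146]),.05,.015,.035))
    print(" rack rings",band(np.array([.49,.331]),.035,.025,.031),"dowel",band(np.array([.49,.331]),.025,.045,.06))
    print(" box stub",band(np.array([.474,.002]),.025,.018,.03))
go(.4785,-.315,.257); go(.4785,-.315,.257)
E
```

```text
ring (2820, array([ 476.8, -311.9,   99.9]), array([ 476.8, -313.5]), 26.5)
 bearing (1151, array([ 477.2, -297. ,   81.8]), array([ 477. , -312.4]), 31.8)
 nut (396, array([ 648.7, -160.5,   21.5]), array([ 650.9, -155.7]), 16.1)
 rack rings None dowel None
 box stub None
ring (249, array([ 483. , -320.8,   99.4]), array([ 478.1, -317.1]), 27.2)
 bearing (172, array([ 494.2, -319.1,   81.2]), array([ 479.1, -315.4]), 32.1)
 nut (150, array([ 654.5, -147.4,   21.5]), array([ 652.1, -146.1]), 23.1)
 rack rings (168, array([492.6, 330.1,  27.9]), array([489. , 332.9]), 32.4) dowel (24, array([492. , 331. ,  51.6]), array([491.3, 332.8]), 7.6)
 box stub (19, array([476.7,   0.6,  23.1]), array([476.3,   1.1]), 5.8)
ring (57, array([ 483.1, -300.1,   99.1]), array([ 481. , -305.2]), 22.6)
 bearing (50, array([ 482.9, -294.2,   80.1]), array([ 480.2, -306.5]), 28.7)
 nut (72, array([ 651.3, -144.7,   21.6]), array([ 652.5, -144.1]), 22.1)
 rack rings (146, array([487.2, 335. ,  27.3]), array([487.8, 335.4]), 29.7) dowel (18, array([488.2, 334.8,  51.6]), array([487.5, 335.4]), 7.0)
 box stub (16, array([472.8,   4.3,  22.3]), array([473.2,   4.6]), 6.7)
t 8.18 p [ 0.4792 -0.3152  0.3374] units [ 0.001 -0.003  0.321] turn -0.004
t 8.18 p [ 0.4792 -0.3152  0.3374] units [ 0.001 -0.003  0.321] turn -0.004
```

View pics/n2.png

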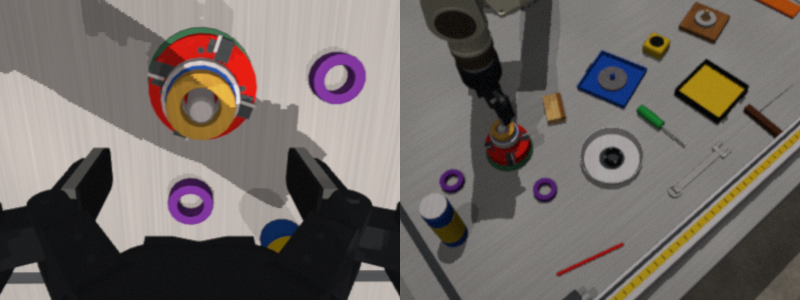

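The nut lies in the bowl and the ring is exposed. I'll grip the ring next.

Call:
send_rows(
  increments=[
    [-1,0.003,-0.003,0.15,0],
    [-1,0.003,-0.003,0.25,0],
    [-1,0.003,-0.003,0.3,0],
    [-1,0.003,-0.003,0.32,0],
    [-1,0.003,-0.003,0.32,0],
    [0.2,0.003,-0.003,0.32,0],
    [1,0.003,-0.003,0.32,0],
    [1,0.003,-0.003,0.32,0],
    [1,0.003,-0.003,0.32,0],
    [1,0.003,-0.003,0.32,0],
    [1,0.003,-0.003,0.32,0],
    [1,0.003,-0.003,0.25,0],
    [1,0.003,-0.003,0.05,0],
    [1,0.003,-0.003,-0.1,0],
    [1,0.003,-0.003,-0.1,0],
  ],
)

```text
clock: 10.05
tcp_pos: [0.4789, -0.3154, 0.3659]
eef_rot: [[0.002, 1.0, 0.007], [1.0, -0.002, -0.004], [-0.004, 0.007, -1.0]]
contact_force: [-0.1, -0.0, -1.5]
width: 0.0514
grasp_force: 42.4
```

```bash
python3 - <<'E'
from h import *
s=snapshot("wrist"); cv2.imwrite("pics/r1.png",s["pixels"]); P=pts(s); hsv=cv2.cvtColor(s["pixels"],cv2.COLOR_BGR2HSV);H,S,V=cv2.split(hsv)
st=r.get_state(); p=st["tcp_pos"]
m=(H>10)&(H<30)&(S>100)&(np.linalg.norm(P[...,:2]-p[:2],axis=-1)<.05)&(P[...,2]>.1)
q=P[m]; print("ring pts z pct, rel tcp",np.percentile(q[:,2]-p[2],[1,10,50,90,99]).round(4)); zt=np.percentile(q[:,2],80); q=q[q[:,2]>zt-.006]; print(cv2.minEnclosingCircle(((q[:,:2]-p[:2])*1000).astype(np.float32)))
go(.4897,.3333,.36)
E
```

```text
ring pts z pct, rel tcp [-0.1706 -0.1647 -0.1565 -0.1556 -0.1545]
((2.680253028869629, -0.036142826080322266), 28.470394134521484)
t 10.1 p [ 0.4783 -0.3149  0.3634] units [2.593 0.039 0.009] turn -0.005
```

View pics/r1.png

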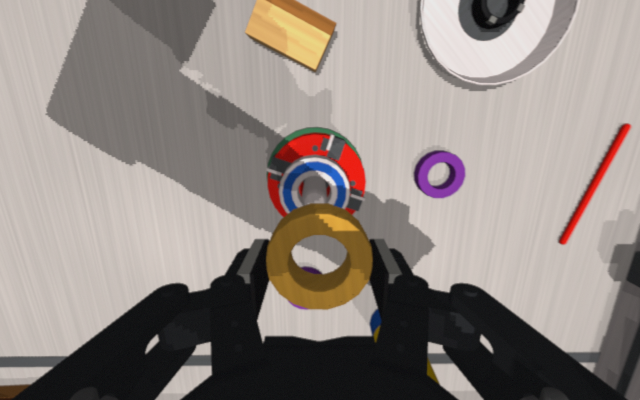

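Call:
send_rows(
  increments=[
    [1,0.2,0.01,0,0],
    [1,0.45,0.01,0,0],
    [1,0.7,0.01,0,0],
    [1,0.95,0.01,0,0],
    [1,1,0.01,0,0],
  ],
)

```text
clock: 10.72
tcp_pos: [0.4801, -0.0614, 0.3602]
eef_rot: [[-0.003, 1.0, -0.004], [1.0, 0.003, 0.001], [0.001, -0.004, -1.0]]
contact_force: [-0.5, 0.0, -1.7]
width: 0.051
grasp_force: 42.4
```

Call:
send_rows(
  increments=[
    [1,0.25,0.01,0,0],
    [1,0.5,0.01,0,0],
    [1,0.75,0.01,0,0],
    [1,0.95,0.01,0,0],
    [1,1,0.01,0,0],
    [1,1,0.01,0,0],
  ],
)

```text
clock: 11.48
tcp_pos: [0.4841, 0.1852, 0.3608]
eef_rot: [[0.001, 1.0, -0.002], [1.0, -0.001, -0.002], [-0.002, -0.002, -1.0]]
contact_force: [-0.0, -0.6, -1.9]
width: 0.0508
grasp_force: 42.4
```

```bash
cat > fit.py <<'E'
from h import *
def band(P,c,rad,a,b):
    q=P[(np.linalg.norm(P[...,:2]-c,axis=-1)<rad)&(P[...,2]>a)&(P[...,2]<b)]
    if len(q)<5: return len(q)
    cc=cv2.minEnclosingCircle((q[:,:2]*1000).astype(np.float32)); return len(q),np.round(q.mean(0)*1000,1),np.round(cc[0],1),round(cc[1],1)
E
python3 - <<'E'
from fit import *
P=pts(snapshot("wrist")); c=np.array([.4897,.333])
print(band(P,c,.035,.025,.032),band(P,c,.02,.04,.06))
go(.4897,.3333,.36)
E
```

```text
(2270, array([489.1, 331.4,  28.1]), array([489.2, 336.9]), 29.9) (300, array([489.2, 335.4,  52.8]), array([489.4, 337. ]), 7.1)
t 11.53 p [0.4842 0.1843 0.3611] units [0.596 0.02  0.003] turn -0.006
```

Call:
send_rows(
  increments=[
    [1,0.25,0.01,0,0],
    [1,0.45,0.02,0.05,0],
    [1,0.605,0.02,0.15,0],
    [1,0.605,0.02,0.3,0],
    [1,0.605,0.02,0.42,0],
    [1,0.605,0.02,0.42,0],
    [1,0.605,0.02,0.42,0],
  ],
)

```text
clock: 12.4
tcp_pos: [0.4906, 0.3355, 0.2583]
eef_rot: [[0.004, 1.0, 0.001], [1.0, -0.004, 0.001], [0.001, 0.001, -1.0]]
contact_force: [0.8, 0.3, -1.2]
width: 0.0511
grasp_force: 42.5
```

```bash
python3 - <<'E'
from fit import *
s=snapshot("wrist"); cv2.imwrite("pics/r2.png",s["pixels"][100:,120:520]); st=r.get_state(); print(st["tcp_pos"],st["contact_force"])
P=pts(s); c=np.array([.4897,.335]); print(band(P,c,.012,.03,.058))
go(.4893,.3355,.2035)
E
```

```text
[0.49074381 0.33591922 0.25900139] [ 0.03484259  0.11545742 -1.50893028]
(23, array([489.6, 332.6,  54.5]), array([490. , 332.4]), 3.3)
t 12.45 p [0.4907 0.3359 0.259 ] units [-0.002 -0.006  0.222] turn -0.008
```

View pics/r2.png

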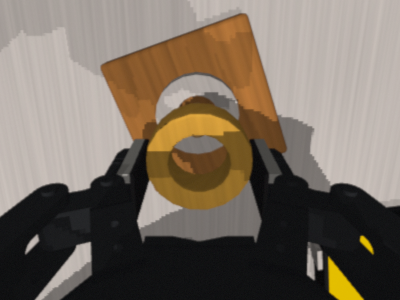

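The brass ring hangs over the rack, with the dowel visible through the bore at (200,160). I'll lower it.

Call:
send_rows(
  increments=[
    [1,-0.002,-0.006,0.06,0],
    [1,-0.002,-0.006,0.12,0],
    [1,-0.002,-0.006,0.17,0],
    [1,-0.002,-0.006,0.2,0],
    [1,-0.002,-0.006,0.22,0],
    [1,-0.002,-0.006,0.22,0],
  ],
)

```text
clock: 13.2
tcp_pos: [0.4875, 0.3357, 0.2046]
eef_rot: [[0.002, 1.0, -0.0], [1.0, -0.002, -0.0], [-0.0, -0.0, -1.0]]
contact_force: [-6.8, -3.6, 14.6]
width: 0.0509
grasp_force: 43.9
```

Call:
send_rows(
  increments=[
    [1,0,0,-0.006,0],
    [-0.5,0,0,-0.006,0],
    [-0.5,0,0,-0.006,0],
    [-0.5,0,0,-0.006,0],
    [-0.5,0,0,-0.006,0],
    [-0.5,0,0,-0.15,0],
    [-1,0,0,-0.4,0],
    [-1,-0.2,0,-0.55,0],
    [-1,-0.45,0,-0.55,0],
    [-1,-0.7,0,-0.55,0],
    [-1,-0.7,0,-0.55,0],
  ],
)

```text
clock: 14.58
tcp_pos: [0.4875, 0.1573, 0.34]
eef_rot: [[0.009, 1.0, -0.0], [1.0, -0.009, -0.001], [-0.001, -0.0, -1.0]]
contact_force: [0.1, 1.1, 0.4]
width: 0.0857
grasp_force: 0.0
```

```bash
python3 - <<'E'
from fit import *
for n in("wrist","top","scene"):
    s=snapshot(n);P=pts(s);c=np.array([.4897,.335]); print(n,"ring",band(P,c,.04,.038,.049),"dowel",band(P,c,.012,.05,.06))
    if n!="top": print("  stub",band(P,np.array([.475,.003]),.02,.018,.03)); 
    if n=="scene": cv2.imwrite("pics/r3.png",cv2.resize(s["pixels"][60:260,260:480],None,fx=3,fy=3))
go(.4785,-.315,.34)
E
```

```text
wrist ring (146, array([488. , 312.8,  42.7]), array([487.9, 315.3]), 14.0) dowel 0
  stub (111, array([473.9,   8.3,  22.9]), array([473.8,   6.5]), 6.9)
top ring (12, array([482.5, 358.5,  45.5]), array([482.8, 359.6]), 10.0) dowel 0
scene ring (186, array([492.1, 331.5,  44.6]), array([489.3, 331.3]), 29.4) dowel (17, array([491.7, 330.9,  53.8]), array([491.5, 330.7]), 7.5)
  stub (20, array([477.2,   0.5,  22.8]), array([477.1,   1.1]), 6.4)
t 14.72 p [0.4879 0.1613 0.3399] units [-1.905 -0.033 -0.002] turn -0.005
```

View pics/r3.png

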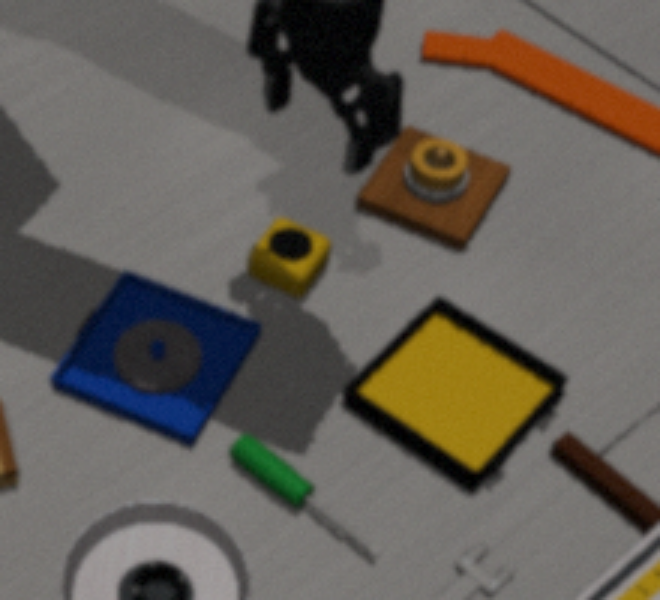

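Call:
send_rows(
  increments=[
    [-1,-0.25,-0.017,0,0],
    [-1,-0.5,-0.017,0,0],
    [-1,-0.75,-0.017,0,0],
    [-1,-1,-0.017,0,0],
    [-1,-1,-0.017,0,0],
  ],
)

```text
clock: 15.35
tcp_pos: [0.4835, -0.0915, 0.3395]
eef_rot: [[0.007, 1.0, 0.0], [1.0, -0.007, -0.001], [-0.001, 0.0, -1.0]]
contact_force: [0.4, 0.8, 0.3]
width: 0.0854
grasp_force: 0.0
```

Call:
send_rows(
  increments=[
    [-1,-0.25,-0.017,0,0],
    [-1,-0.5,-0.017,0,0],
    [-1,-0.75,-0.017,0,0],
    [-1,-0.9,-0.017,0,0],
    [-1,-0.9,-0.017,0,0],
    [-1,-0.9,-0.017,0,0],
  ],
)

```text
clock: 16.1
tcp_pos: [0.4791, -0.3122, 0.3392]
eef_rot: [[-0.0, 1.0, -0.001], [1.0, 0.0, 0.001], [0.001, -0.001, -1.0]]
contact_force: [0.3, -0.1, 0.1]
width: 0.0856
grasp_force: 0.0
```

```bash
python3 - <<'E'
from fit import *
P=pts(snapshot("wrist")); c=np.array([.478,-.315]); print(band(P,c,.05,.077,.085)); go(.4785,-.3145,.235)
E
```

```text
(3527, array([ 476.8, -310.2,   82.1]), array([ 476.7, -312.7]), 31.9)
t 16.15 p [ 0.479  -0.3119  0.3393] units [-0.011 -0.002  0.417] turn 0.001
```

Call:
send_rows(
  increments=[
    [-1,-0.01,-0.004,0.15,0],
    [-1,-0.01,-0.004,0.28,0],
    [-1,-0.01,-0.004,0.36,0],
    [-1,-0.01,-0.004,0.41,0],
    [-1,-0.01,-0.004,0.416,0],
    [-1,-0.01,-0.004,0.416,0],
    [0.2,-0.01,-0.004,0.416,0],
    [1,-0.01,-0.004,0.416,0],
    [1,-0.01,-0.004,0.416,0],
    [1,-0.01,-0.004,0.416,0],
    [1,-0.01,-0.004,0.416,0],
    [1,-0.01,-0.004,0.3,0],
    [1,-0.01,-0.004,0.1,0],
    [1,-0.01,-0.004,-0.1,0],
    [1,-0.01,-0.004,-0.15,0],
    [1,-0.01,-0.004,-0.15,0],
  ],
  newtons=60,
)

```text
clock: 18.15
tcp_pos: [0.4771, -0.3165, 0.3774]
eef_rot: [[0.002, 1.0, 0.001], [1.0, -0.002, -0.001], [-0.001, 0.001, -1.0]]
contact_force: [-0.1, -0.2, -3.5]
width: 0.061
grasp_force: 66.1
```

```bash
python3 - <<'E'
from fit import *
s=snapshot("wrist"); P=pts(s); st=r.get_state(); p=st["tcp_pos"]; cv2.imwrite("pics/b1.png",s["pixels"][100:,120:520])
q=P[(np.linalg.norm(P[...,:2]-p[:2],axis=-1)<.04)&(P[...,2]>p[2]-.2)]; h=np.histogram(q[:,2]-p[2],bins=np.arange(-.2,-.12,.004)); print(h[0])
go(.4743,.004,.34)
E
```

```text
[    0     0     0     0     0     0     0   202   464   556   682 10084
   360   334   366   404   426   669   157   224]
t 18.2 p [ 0.4767 -0.3163  0.3758] units [ 1.281 -0.013  0.145] turn -0.005
```

View pics/b1.png

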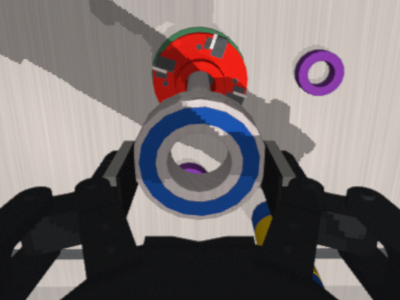

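Call:
send_rows(
  increments=[
    [1,0.2,-0.01,0,0],
    [1,0.45,-0.01,0,0],
    [1,0.7,-0.01,0,0],
    [1,0.85,-0.01,0,0],
    [1,0.85,-0.01,0,0],
  ],
)

```text
clock: 18.82
tcp_pos: [0.4742, -0.1014, 0.3747]
eef_rot: [[-0.002, 1.0, -0.005], [1.0, 0.002, 0.001], [0.001, -0.005, -1.0]]
contact_force: [0.4, -0.4, -2.4]
width: 0.0602
grasp_force: 66.1
```

```bash
python3 - <<'E'
from fit import *
P=pts(snapshot("wrist")); c=np.array([.475,.003]); print(band(P,c,.025,.017,.03)); go(.4743,.003,.235)
E
```

```text
(156, array([473.6,   5.4,  23.6]), array([473.9,   5.8]), 7.0)
t 18.88 p [ 0.4745 -0.1027  0.375 ] units [0.423 0.002 0.56 ] turn 0.001
```

Call:
send_rows(
  increments=[
    [1,0.2,0,0.1,0],
    [1,0.425,0,0.25,0],
    [1,0.425,0,0.4,0],
    [1,0.425,0,0.55,0],
    [1,0.425,0,0.66,0],
    [1,0.425,0,0.66,0],
    [1,0.425,0,0.66,0],
  ],
)

```text
clock: 19.75
tcp_pos: [0.4758, 0.0016, 0.2125]
eef_rot: [[0.004, 1.0, 0.0], [1.0, -0.004, -0.0], [-0.0, 0.0, -1.0]]
contact_force: [-0.3, -0.2, -2.3]
width: 0.0606
grasp_force: 66.0
```

```bash
python3 - <<'E'
from fit import *
s=snapshot("wrist"); P=pts(s); cv2.imwrite("pics/b2.png",s["pixels"][100:,120:520]); go(.4743,.003,.183); print(r.get_state()["contact_force"])
E
```

```text
t 19.8 p [0.4761 0.0017 0.2131] units [ 0.005 -0.007  0.12 ] turn -0.006
[ 0.73883768 -0.22728149 -1.45782734]
```

View pics/b2.png

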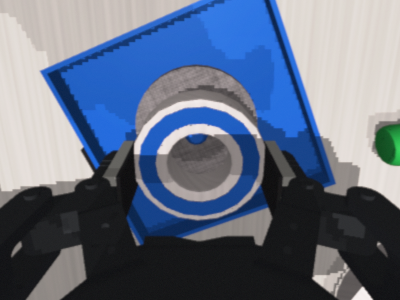

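The bearing is over the felt, with the stub visible through the bore at (197,137). I'll check the offset by ray.

```bash
python3 - <<'E'
from fit import *
s=snapshot("wrist"); P=pts(s); print("bearing top",band(P,np.array([.476,.003]),.045,.055,.063)); 
hsv=cv2.cvtColor(s["pixels"],cv2.COLOR_BGR2HSV);H,S,V=cv2.split(hsv)
print("stub",ray(s,317,238,.024), "bore top",ray(s,319,263,.059))
q=P[228:270,300:340].reshape(-1,3); q=q[(q[:,2]>.016)&(q[:,2]<.03)]; print(len(q),q.mean(0),np.ptp(q,axis=0))
E
```

```text
bearing top (10668, array([476.5,   8.1,  58. ]), array([476.6,   9.4]), 44.0)
stub [0.47567739 0.0035815  0.024     ] bore top [0.47679395 0.00640391 0.059     ]
179 [0.47445355 0.00380821 0.02428092] [0.01242319 0.00841806 0.00577235]
```

Call:
send_rows(
  increments=[
    [1,0,-0.006,0.04,0],
    [1,0,-0.006,0.07,0],
    [1,0,-0.006,0.1,0],
    [1,0,-0.006,0.115,0],
    [1,0,-0.006,0.12,0],
    [1,0,-0.006,0.12,0],
  ],
)

```text
clock: 20.6
tcp_pos: [0.4734, 0.0024, 0.1833]
eef_rot: [[0.002, 1.0, -0.001], [1.0, -0.002, -0.0], [-0.0, -0.001, -1.0]]
contact_force: [-4.8, -0.6, 10.1]
width: 0.0607
grasp_force: 67.5
```

Call:
send_rows(
  increments=[
    [1,0,0,-0.004,0],
    [-0.7,0,0,-0.004,0],
    [-0.7,0,0,-0.004,0],
    [-0.7,0,0,-0.004,0],
    [-0.7,0,0,-0.004,0],
    [-0.7,0,0,-0.15,0],
    [-1,0,0,-0.4,0],
    [-1,-0.2,0,-0.6,0],
    [-1,-0.45,0,-0.6,0],
    [-1,-0.7,0,-0.6,0],
    [-1,-0.95,0.01,-0.6,0],
    [-1,-0.95,0.01,-0.6,0],
  ],
)

```text
clock: 22.1
tcp_pos: [0.4754, -0.239, 0.332]
eef_rot: [[0.008, 1.0, 0.001], [1.0, -0.008, -0.001], [-0.001, 0.001, -1.0]]
contact_force: [-0.8, 0.3, 0.4]
width: 0.0857
grasp_force: 0.0
```

```bash
python3 - <<'E'
from fit import *
for n in("wrist","top","scene"):
    s=snapshot(n);P=pts(s);print(n,"bearing",band(P,np.array([.475,.004]),.05,.0245,.034),"hub",band(P,np.array([.478,-.315]),.035,.06,.068))
    if n=="scene": cv2.imwrite("pics/b3.png",cv2.resize(s["pixels"][100:300,160:380],None,fx=3,fy=3))
go(.4785,-.3145,.2215)
E
```

```text
wrist bearing 0 hub (1212, array([ 478.9, -307.1,   63.7]), array([ 478.6, -313.4]), 24.8)
top bearing (198, array([473.6,   4.9,  27.8]), array([473.6,   5.8]), 31.9) hub 0
scene bearing (299, array([476.9,   1.9,  28. ]), array([476.4,   3.5]), 33.2) hub (195, array([ 485.9, -318.8,   63.4]), array([ 480.3, -316.9]), 25.4)
t 22.25 p [ 0.4755 -0.2349  0.3318] units [-0.319  0.013  0.441] turn -0.005
```

View pics/b3.png

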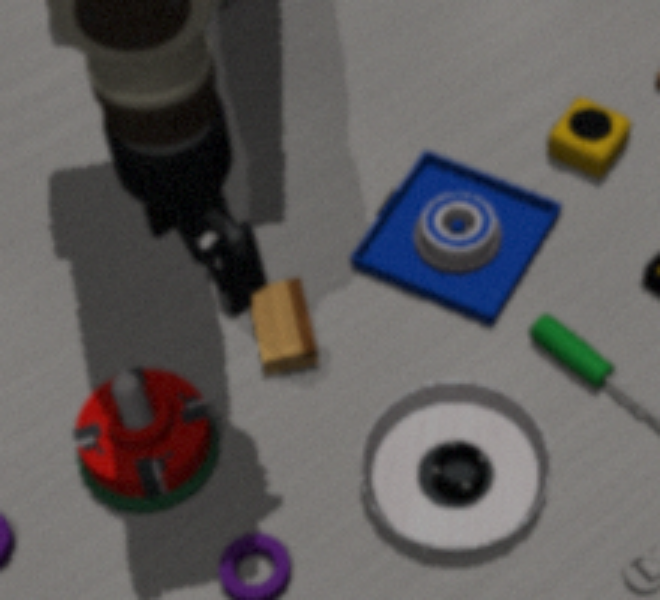

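The bearing lies on the stub in the blue box, the nut is in the bowl, and the cutter is alone on the post. Next is the cutter hub.

Call:
send_rows(
  increments=[
    [-1,-0.2,0.014,0.05,-0.005],
    [-1,-0.322,0.014,0.15,-0.005],
    [-1,-0.322,0.014,0.2,-0.005],
    [-1,-0.322,0.014,0.25,-0.005],
    [-1,-0.322,0.014,0.25,-0.005],
    [-1,-0.322,0.014,0.35,-0.005],
    [-1,-0.322,0.014,0.41,-0.005],
    [-1,-0.322,0.014,0.44,-0.005],
    [-1,-0.322,0.014,0.44,-0.005],
    [-1,-0.322,0.014,0.44,-0.005],
    [0.1,-0.322,0.014,0.44,-0.005],
    [1,-0.322,0.014,0.44,-0.005],
    [1,-0.322,0.014,0.44,-0.005],
    [1,-0.322,0.014,0.44,-0.005],
    [1,-0.322,0.014,0.44,-0.005],
    [1,-0.322,0.014,0.44,-0.005],
    [1,-0.322,0.014,0.44,-0.005],
  ],
  newtons=90,
)

```text
clock: 24.38
tcp_pos: [0.4791, -0.3159, 0.2233]
eef_rot: [[-0.0, 1.0, 0.001], [1.0, 0.0, -0.001], [-0.001, 0.001, -1.0]]
contact_force: [-0.9, 0.3, 5.2]
width: 0.0461
grasp_force: 93.8
```

Call:
send_rows(
  increments=[
    [1,0,0,-0.03,0],
    [1,0,0,-0.08,0],
    [1,0,0,-0.08,0],
  ],
)

```text
clock: 24.75
tcp_pos: [0.4796, -0.316, 0.2433]
eef_rot: [[-0.0, 1.0, 0.002], [1.0, 0.0, -0.001], [-0.001, 0.002, -1.0]]
contact_force: [-0.1, 0.1, -5.4]
width: 0.0464
grasp_force: 93.4
```

The wrist carries the cutter's weight (−5.4 N). I'll keep lifting.

Call:
send_rows(
  increments=[
    [1,0,0,-0.1,0],
    [1,0,0,-0.2,0],
    [1,0,0,-0.32,0],
    [1,0,0,-0.44,0],
    [1,0,0,-0.5,0],
    [1,0,0,-0.5,0],
    [1,0,0,-0.5,0],
  ],
)

```text
clock: 25.62
tcp_pos: [0.4788, -0.3155, 0.3656]
eef_rot: [[-0.0, 1.0, -0.002], [1.0, 0.0, 0.002], [0.002, -0.002, -1.0]]
contact_force: [0.3, 0.1, -5.7]
width: 0.0461
grasp_force: 94.2
```

```bash
python3 - <<'E'
from fit import *
s=snapshot("wrist"); P=pts(s); st=r.get_state(); p=st["tcp_pos"]; cv2.imwrite("pics/c1.png",s["pixels"]); print(st["width"],st["contact_force"])
hsv=cv2.cvtColor(s["pixels"],cv2.COLOR_BGR2HSV);H,S,V=cv2.split(hsv)
q=P[((H<8)|(H>172))&(S>120)&(np.linalg.norm(P[...,:2]-p[:2],axis=-1)<.07)&(P[...,2]>p[2]-.25)]
print(np.histogram(q[:,2]-p[2],bins=np.arange(-.21,-.14,.004)))
d=q[(q[:,2]-p[2]<-.168)&(q[:,2]-p[2]>-.185)]; print(cv2.minEnclosingCircle(((d[:,:2]-p[:2])*1000).astype(np.float32)))
A=np.c_[d[:,:2]-p[:2],np.ones(len(d))]; print("plane",np.linalg.lstsq(A,d[:,2],rcond=None)[0])
go(.6685,.172,.36)
E
```

```text
0.045955176927849534 [-0.18353118 -0.50231617 -5.2971401 ]
(array([   0,    0,   80,  188,  222,  246,  254,  909, 8756,  421,  458,
        541, 4654,  172,   24,   22,   19]), array([-0.21 , -0.206, -0.202, -0.198, -0.194, -0.19 , -0.186, -0.182,
       -0.178, -0.174, -0.17 , -0.166, -0.162, -0.158, -0.154, -0.15 ,
       -0.146, -0.142]))
((-0.23506532609462738, 2.3113720417022705), 49.92149353027344)
plane [-0.0043298  -0.00242216  0.18859035]
t 25.68 p [ 0.4787 -0.3154  0.3654] units [1.95  0.76  0.023] turn 0.001
```

View pics/c1.png

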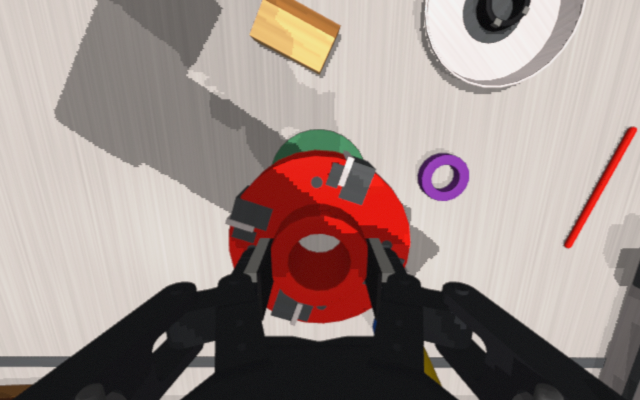

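The cutter is level in the grip. I'll carry it over to the case.

Call:
send_rows(
  increments=[
    [1,0.08,0.03,0,0],
    [1,0.25,0.1,0,0],
    [1,0.45,0.18,0,0],
    [1,0.65,0.26,0,0],
    [1,0.82,0.33,0,0],
    [1,0.9,0.36,0,0],
    [1,0.9,0.36,0,0],
  ],
)

```text
clock: 26.55
tcp_pos: [0.5693, -0.0885, 0.3664]
eef_rot: [[-0.004, 1.0, -0.001], [1.0, 0.004, 0.0], [0.0, -0.001, -1.0]]
contact_force: [0.1, -0.1, -5.4]
width: 0.0461
grasp_force: 94.0
```

```bash
cat > case.py <<'E'
from fit import *
s=snapshot("wrist"); P=pts(s); hsv=cv2.cvtColor(s["pixels"],cv2.COLOR_BGR2HSV);H,S,V=cv2.split(hsv)
m=((H>20)&(H<35)&(S>150)&(V>40)&(np.linalg.norm(P[...,:2]-[.669,.172],axis=-1)<.1)).astype(np.uint8)
q=P[m>0]; print(len(q),cv2.minAreaRect((q[:,:2]*1000).astype(np.float32)),q[:,2].mean())
print(r.get_state()["contact_force"]); go(.669,.172,.26); cv2.imwrite("pics/c2.png",s["pixels"])
E
python3 case.py
```

```text
0 ((0.0, 0.0), (0.0, 0.0), 0.0) nan
[-0.24205352 -0.91500897 -4.91222085]
t 26.6 p [ 0.569  -0.0898  0.3665] units [1.047 0.403 0.425] turn 0.004case.py:4: RuntimeWarning: Mean of empty slice.
  q=P[m>0]; print(len(q),cv2.minAreaRect((q[:,:2]*1000).astype(np.float32)),q[:,2].mean())
  ret = ret.dtype.type(ret / rcount)
```

Call:
send_rows(
  increments=[
    [1,0.1,0.04,0,0],
    [1,0.3,0.12,0,0],
    [1,0.45,0.2,0,0],
    [1,0.5,0.3,0,0],
    [1,0.5,0.4,0,0],
    [1,0.5,0.4,0,0],
  ],
)

```text
clock: 27.35
tcp_pos: [0.6701, 0.0331, 0.3658]
eef_rot: [[0.001, 1.0, -0.001], [1.0, -0.001, -0.001], [-0.001, -0.001, -1.0]]
contact_force: [-0.9, -0.3, -5.0]
width: 0.0461
grasp_force: 94.5
```

```bash
python3 case.py
```

```text
14370 ((670.3953857421875, 162.06092834472656), (128.78964233398438, 113.56060028076172), 8.066850662231445) 0.010456706416081958
[ 0.28716446 -0.47327939 -5.36683432]
t 27.4 p [0.6692 0.033  0.366 ] units [ 0.556 -0.001  0.424] turn -0.003
```

Call:
send_rows(
  increments=[
    [1,0.15,0,0,0],
    [1,0.35,0,0.02,0],
    [1,0.5,0,0.06,0],
    [1,0.552,0,0.14,0],
    [1,0.552,0,0.24,0],
    [1,0.552,0,0.34,0],
    [1,0.552,0,0.4,0],
    [1,0.552,0,0.42,0],
    [1,0.552,0,0.42,0],
    [1,0.552,0,0.42,0],
  ],
)

```text
clock: 28.65
tcp_pos: [0.6694, 0.1723, 0.2637]
eef_rot: [[-0.0, 1.0, 0.002], [1.0, 0.0, 0.001], [0.001, 0.002, -1.0]]
contact_force: [-0.4, -0.2, -4.9]
width: 0.0463
grasp_force: 94.4
```

```bash
python3 - <<'E'
from fit import *
st=r.get_state(); p=st["tcp_pos"]
a=[]
for n in("wrist","scene","top"):
    s=snapshot(n); P=pts(s); hsv=cv2.cvtColor(s["pixels"],cv2.COLOR_BGR2HSV);H,S,V=cv2.split(hsv)
    d=(np.linalg.norm(P[...,:2]-[.669,.171],axis=-1)<.1)
    q=P[((H<8)|(H>172))&(S>120)&d&(P[...,2]>.07)&(P[...,2]<.095)]
    print(n,len(q),"cutter",cv2.minEnclosingCircle((q[:,:2]*1000).astype(np.float32)) if len(q)>5 else"")
    q=P[d&(P[...,2]>.015)&(P[...,2]<.035)&(V<70)]; print("  walls",len(q),cv2.minAreaRect((q[:,:2]*1000).astype(np.float32)) if len(q)>5 else"")
    a.append(s["pixels"])
cv2.imwrite("pics/c3.png",np.hstack([a[0][0:300,120:520],cv2.resize(a[1][90:240,330:530],(400,300))]))
print(st["contact_force"]); go(.6695,.171,.2118)
E
```

```text
wrist 10918 cutter ((669.8142700195312, 174.31199645996094), 50.03468704223633)
  walls 3312 ((680.2713623046875, 203.9061279296875), (113.63616180419922, 179.5911102294922), 70.45990753173828)
scene 627 cutter ((669.778564453125, 169.3922119140625), 52.140079498291016)
  walls 465 ((683.78759765625, 171.33897399902344), (168.2232666015625, 143.65350341796875), 6.95274543762207)
top 166 cutter ((667.9031372070312, 146.52297973632812), 40.30007553100586)
  walls 84 ((677.5074462890625, 125.96910858154297), (142.5276336669922, 49.748809814453125), 11.87883186340332)
[-0.38571365 -0.18901644 -4.90554251]
t 28.8 p [0.6692 0.1724 0.2633] units [-0.006  0.001  0.206] turn 0.001
```

View pics/c3.png

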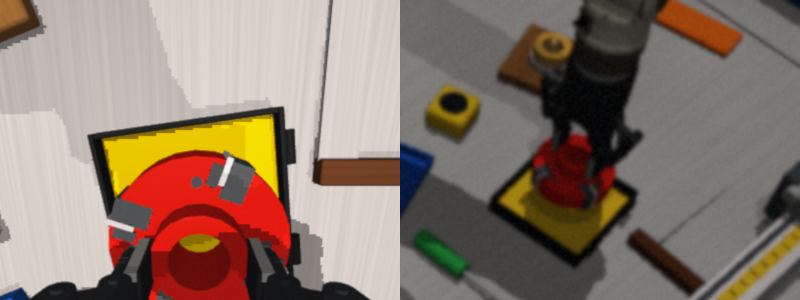

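The cutter sits over the case; the foam's far inner corners are at wrist pixels (223,139) and (395,113). I'll compute the case centre from these.

```bash
python3 - <<'E'
from fit import *
s=snapshot("wrist")
for z,a,b in((.008,(223,139),(395,113)),(.026,(209,134),(404,107))):
    A=ray(s,*a,z)[:2];B=ray(s,*b,z)[:2]; e=(B-A); L=np.linalg.norm(e); e/=L; n=np.array([e[1],-e[0]])
    h=.064 if z<.01 else .068
    print(A,B,L,np.degrees(np.arctan2(e[1],e[0])),"centre",(A+B)/2+n*h)
E
```

```text
[0.59818525 0.22552686] [0.7256167  0.24432234] 0.1288101130192366 8.390334902057507 centre [0.67123961 0.17160959]
[0.5946229  0.23038154] [0.72687973 0.24816851] 0.13344753249715166 7.65964385504007 centre [0.66981491 0.17188177]
```

Call:
send_rows(
  increments=[
    [1,-0.008,0.003,0.03,0],
    [1,-0.008,0.003,0.07,0],
    [1,-0.008,0.003,0.11,0],
    [1,-0.008,0.003,0.14,0],
    [1,-0.008,0.003,0.165,0],
    [1,-0.008,0.003,0.18,0],
    [1,-0.008,0.003,0.19,0],
    [1,-0.008,0.003,0.198,0],
    [1,-0.008,0.003,0.204,0],
    [1,-0.008,0.003,0.206,0],
    [1,-0.008,0.003,0.206,0],
  ],
)

```text
clock: 30.22
tcp_pos: [0.6698, 0.1704, 0.2114]
eef_rot: [[-0.0, 1.0, 0.001], [1.0, 0.0, 0.0], [0.0, 0.001, -1.0]]
contact_force: [-0.8, 0.3, -2.0]
width: 0.0463
grasp_force: 94.8
```

Call:
send_rows(
  increments=[
    [1,0,0,0.003,0],
    [1,0,0,0.006,0],
    [1,0,0,0.006,0],
  ],
)

```text
clock: 30.6
tcp_pos: [0.6697, 0.1703, 0.2113]
eef_rot: [[-0.0, 1.0, 0.001], [1.0, 0.0, 0.0], [0.0, 0.001, -1.0]]
contact_force: [-3.0, -0.7, 6.5]
width: 0.0461
grasp_force: 95.8
```

Seated, with +6.5 N of support. I'll release slowly and lift.

Call:
send_rows(
  increments=[
    [-0.1,0,0,0,0],
    [-0.3,0,0,0,0],
    [-0.5,0,0,0,0],
    [-0.6,0,0,0,0],
    [-0.6,0,0,0,0],
    [-0.6,0,0,0,0],
    [-0.6,0,0,-0.05,0],
    [-0.6,0,0,-0.15,0],
    [-0.6,0,0,-0.4,0],
    [-0.6,-0.2,-0.2,-0.6,0],
    [-0.6,-0.5,-0.5,-0.6,0],
    [-0.6,-0.6,-0.6,-0.6,0],
    [-0.6,-0.6,-0.6,-0.6,0],
    [-0.6,-0.6,-0.6,-0.6,0],
  ],
  newtons=20,
)

```text
clock: 32.35
tcp_pos: [0.5182, 0.0187, 0.3611]
eef_rot: [[0.003, 1.0, 0.002], [1.0, -0.003, -0.0], [-0.0, 0.002, -1.0]]
contact_force: [0.3, 0.2, 0.6]
width: 0.0681
grasp_force: 0.0
```

```bash
python3 - <<'E'
from fit import *
a=[]
for n in("scene","top"):
    s=snapshot(n);P=pts(s); a.append(s["pixels"]); hsv=cv2.cvtColor(s["pixels"],cv2.COLOR_BGR2HSV);H,S,V=cv2.split(hsv)
    q=P[((H<8)|(H>172))&(S>120)&(np.linalg.norm(P[...,:2]-[.67,.171],axis=-1)<.08)]
    h=q[(q[:,2]>.028)&(q[:,2]<.04)]
    print(n,len(q),"disc",cv2.minEnclosingCircle((h[:,:2]*1000).astype(np.float32)),np.median(h[:,2]),"hub",band(P,np.array([.67,.171]),.04,.047,.056))
    print(" ring",band(P,np.array([.49,.334]),.035,.042,.049)," bearing",band(P,np.array([.475,.004]),.04,.0245,.034)," nut",band(P,np.array([.651,-.146]),.03,.018,.03))
cv2.imwrite("pics/f.png",np.hstack([cv2.resize(a[0][80:300,200:500],(400,300)),cv2.resize(a[1][130:290,160:400],(400,300))])); print(r.get_state()["clock"])
E
```

```text
scene 985 disc ((670.1865844726562, 168.3003692626953), 51.94947052001953) 0.0341303948512609 hub (182, array([671.9, 168.1,  51.6]), array([671.5, 168.2]), 26.4)
 ring (151, array([490.5, 332.5,  45.4]), array([490.1, 332.2]), 27.3)  bearing (303, array([476.6,   1.6,  28. ]), array([477.3,   2.4]), 32.8)  nut (133, array([ 654.6, -147.3,   22.5]), array([ 652.7, -148. ]), 22.4)
top 310 disc ((666.2844848632812, 175.88571166992188), 47.49213409423828) 0.03273812724706837 hub (74, array([666.4, 179.4,  50.7]), array([668.2, 172.4]), 25.2)
 ring (138, array([487.5, 336.8,  44.9]), array([487.9, 336.7]), 26.5)  bearing (31, array([477.6, -19.4,  28. ]), array([476.2, -16.3]), 22.1)  nut (60, array([ 651.5, -143.9,   22.3]), array([ 651.9, -144.3]), 21.3)
32.45
```

View pics/f.png

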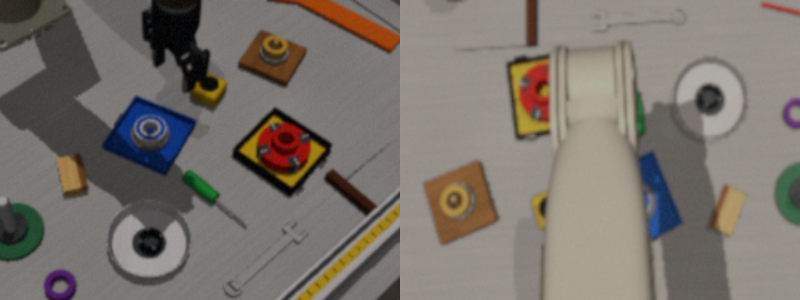

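All four parts lie flat in their places, and the heights and centres are within tolerance. The gripper is clear of everything, so I'm handing in.

```bash
python3 -c "
from rig import r
print(r.hand_in())"
```

```text
the job is handed in; nothing more can be done
None
```

The job is handed in at about 32 s: nut in the bowl, ring on the rack, bearing on its stub and cutter in its case, all flat in the last camera check; the judge returned no verdict.

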